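# Close and wedge-lock a casting mould

## Robot

A 6-joint arm with a two-finger parallel gripper is mounted at the origin on the work surface. World frame = base frame: x ahead of the robot, y to its left, z up, the work surface at z = 0. Lengths are in m, angles in rad, forces in N, time in s.
With the tool pointing down it reaches from about 0.35 to 0.775 m from the base axis. Payload 7.3 kg.
Tool frame: the origin (TCP) lies where the fingers leave the gripper's body, on its centre line; the fingertips stand 66 mm ahead of it and the grasp point (between the pads) lies 47 mm ahead of it; z points along the fingers, y is the line along which they close (so a half turn about z gives the same grasp; the last joint's range is limited). The gripper opens to 92 mm and grips with 3 to 60 N. Pads are 19 mm wide; open, the fingers measure 130 mm over their backs; the gripper's body (75 mm by 190 mm) begins 47 mm behind the grasp point.
Start: joints at [1.184, 0.342, 1.524, -0, 1.275, -0.146], TCP at [0.125, 0.51, 0.292] pointing down, gripper open.
Joint ranges: [-2.53, 2.53], [-0.77, 2.02], [0.04, 2.7], [-1, 4.14], [0.28, 2.66], [-3.11, 3.11]. Speed limits (rad/s): [2.57, 2.57, 3.14, 3.14, 3.14, 3.14].

## Interface

Orientations are given as a unit quaternion [w, x, y, z].
In Python, from workcell import get_obs, read_camera, camera_info, sign_off, trace gives the robot as it stands.
- The arm moves only by the shell command python3 -m pendant 'ROWS' [FORCE]. ROWS is a JSON object of lists of equal length, an entry for each row: "jaw": the closure, from 0 (fully open) to 1 (shut); "dp": the shift along the world's x, y, z in m, a list of three; "roll": the turn about the world's z in units of 5 degrees (1.0 is 5 degrees). A call has 1 to 10 rows; each row shifts and turns the commanded pose from where the row before left it; what a row does not reach is not made up. A row lasts 1/12 s, in which the tool goes at most 41.7 mm and 7.16 degrees, less where a joint would pass 70% of its speed; a pose out of reach is approached as far as the arm can. A call with a gripper value outside its range is refused whole. The fingers move at their own pace and stop on an object; FORCE is the grip in N (left out, the last holds). Time passes only in rows, so rows that do not move let the fingers close. It gives the time, the measured TCP pose, the force, the opening and the grip force at its end, in the units of the state.
- get_obs(): the state, without advancing time (a new reading comes with each control period).
- read_camera(name): name is "scene" or "top" or "wrist"; returns the picture (400x640x3 uint8, blue, green, red); there is no depth.
- camera_info(name): a dict with "fov_y" (degrees; the focal length in pixels is half the picture's height over the tangent of half this angle, whatever the lens; pixels are square), "cx", "cy" (the principal point, pixels), "T" (4x4, takes a point from camera to world coordinates). Camera axes: x right, y down, z forward; pixel columns grow to the right and rows downward; lengths in m; the calibration is good to about 2 mm. The wrist camera is an equidistant fisheye: a pixel r from the principal point sees the ray r / f radians off the axis. A picture is of the moment at which its call begins: read the wrist's pose just before it. camera_info takes no time and is no camera call; for the wrist camera it gives the pose at the moment of the call.
- sign_off(): hands the job in; it is judged then, once.
Trained networks look in the newest picture that a camera, given by its name, has taken for a name from the list of things; names that differ only in an ending like _2 or _b are one class to them, and where a whole thing is asked for, a point or a joint stands for the part that bears it (a point fixed in the world has none). Each returns a list of dicts, best first, with "score" (0 to 1); they miss things now and then, are a little off and sometimes report something else, mostly with a low value. They report only what shows in the picture. A call takes as long as a camera call. They do not tell look-alikes from the thing itself.
- trace(camera, name): "mask" (400x640 bool, what is visible of it) and "at" ([column, row] in pixels, amid what is visible of it).
The state is a dict: "clock": time; "joint_positions": joint angles; "joint_velocities": joint speeds; "effort": joint torques, N m; "tool_pos": TCP position; "tcp_rot": TCP orientation; "contact_force": force on the tool from outside, world axes, zero at the start; "ft_torque": the same for the moment, N m; "finger_gap": finger opening in m; "finger_force": force on a finger pad.
Only numpy, scipy, OpenCV 4.12 (cv2) and the standard library are available. Lean on these libraries where they do the work, as an engineer would, in place of code of your own. Each camera call takes 0.05 s, during which the arm holds its last target. There are 200 camera calls.

## Task

Stand the loose half of the small plaster mould upright in the empty place of the mould clamp, funnel side facing its fixed mate, lowering it gently rather than dropping it. Then slide the clamp bar up until it presses the half against its mate, and push the thumb wedge firmly along its ramp, in behind the bar, until the bar is jammed fast; let go and leave the other things on the bench where they are.

Things in the scene. Friction and masses are not known exactly. Their poses are not given: they have to be found in the camera images.
- clamp: Mould clamp fixed to the bench: plywood base 150 (x) x 275 (y) x 12 mm thick. Origin on the bench surface under the clamping axis. Own +y is the clamping direction, from the wedge end to the end block; the wedge is pushed in towards +x. Along +y stand ramp block (top 38 mm above the bench), wedge, bar between guides (tops 30), empty place, fixed mate, end block (top 72).
- mate_top (a point): Middle of the top edge of the joint face of the fixed mate (clamp frame x 0, y 75, z 92 mm): a plaster block 56 wide x 35 thick x 80 high, with a half-funnel notch in its top towards the empty place. Axes as the clamp's.
- home (a point): Point on the clamp's floor, 12 mm above the bench, where the loose half's origin lies when it stands fully home, centred and against the mate (clamp frame x 0, y 57.5, z 12 mm). Axes as the clamp's. On either side of the empty place is a low cheek, 62 mm apart in x, tops 27 mm above the bench, from y 36 to 75 mm.
- half: Loose mould half: white plaster block 56 (x) x 35 (y) x 80 (z) mm, about 0.2 kg, standing upright. Origin: centre of its underside. A half-funnel notch, 24 wide and 16 mm high, opens in the top of its joint face, the +y side, which must face the mate (own y along the clamp's y). 3 mm to spare to each cheek. Grip across the 56 mm width (own x), below the notch, 20 mm or more above its foot.
- half_mouth (a point): Point of the loose half: middle of the top edge of its joint face (own x 0, y 17.5, z 80 mm).
- bar (a joint): Travel of the aluminium clamp bar towards the mould (clamp +y), m: 0 fully back, stop at 0.036; it touches the half standing home at 0.028. Friction about 2 N, stays where left. Starts at 0 to 0.010, so the empty place is 53 to 63 mm long. Bar 30 wide, top 36 mm above the bench, with a pusher plate at its nose 50 wide, top 58 mm.
- bar_lug (a point): Centre of the top of the square upright lug on the bar: 16 x 16 mm, 38 mm high (36 to 74 mm above the bench); grip or push it to slide the bar. Moves with the bar.
- wedge (a joint): Travel of the steel thumb wedge along its ramp, m: 0 out, stop at 0.075; direction (0.977, 0.215, 0) in clamp axes. Friction 1.5 N, stays where left. From 0.012 its nose passes behind the bar's rear end if the bar is at 0.021 or more (else it hits the bar's side). With the mould closed it meets the bar at about 0.048 and jams within 1 to 2 mm more as the push grows to about 10 N; it holds when let go.
- wedge_tab (a point): Centre of the top of the wedge's upright thumb tab: 16 (clamp x) x 24 (clamp y) mm, 34 mm high (36 to 70 mm above the bench); push or grip it. Moves with the wedge.
- wide_mould: Bystander: another plaster mould, a plain block 88 x 50 x 70 mm with no notch, loose. Origin: centre of its underside.
- mug: Bystander: unglazed white mug, 72 mm across, 80 mm high, loose. Origin: centre of its underside.
- teapot: Bystander: unglazed white teapot, body 124 mm across, 105 mm high, loose. Origin: centre of its underside.
- brush: Bystander: brush lying on the bench near the clamp. Origin: its underside near the middle.
- mallet: Bystander: wooden mallet lying beyond the clamp. Origin: its underside near the middle.
- bowl: Bystander: white bowl, 110 mm across, 45 mm high. Origin: centre of its underside.
- jar: Bystander: jar with lid, 64 mm across, 85 mm high. Origin: centre of its underside.
There are look-alikes about, which are no part of the job. What is shaped like the half but blue is not meant.

How it is judged:
On the way, in this order (a step that is already met when the one before it is completed fails the run):
1. the loose half stands upright on the clamp's floor between the cheeks, funnel side to the mate (its joint face within 30 mm of the mate) (x of half in the frame of home between -0.005 and 0.005 m and z of half in the frame of home between -0.003 and 0.003 m and angle between half's own z axis and vertical below 0.08 rad and y of half_mouth in the frame of home above -0.013 m), for 0.2 s.
2. the bar is slid up to the half (joint at 0.021 or more) with the half standing in place (x of half in the frame of home between -0.005 and 0.005 m and z of half in the frame of home between -0.003 and 0.003 m and angle between half's own z axis and vertical below 0.08 rad and value of joint bar above 0.021 m), for 0.1 s.
At the end, for the whole second after the job is handed in: The half stands upright (0.08 rad) on the clamp floor, within 5 mm of the middle and 4 mm of the mate; bar joint over 0.0255, wedge joint over 0.035; let go, the wedge still presses the bar, and the bar the half, with over 4 N; all at rest (x of half in the frame of home between -0.005 and 0.005 m and z of half in the frame of home between -0.003 and 0.003 m and angle between half's own z axis and vertical below 0.08 rad and y of half_mouth in the frame of home between 0.0135 and 0.0215 m and value of joint bar above 0.0255 m and value of joint wedge above 0.035 m and contact force between bar and half above 4 N and contact force between wedge and bar above 4 N and linear speed of half below 0.01 m/s); the robot touches nothing.
It fails at once if another thing on the bench is shifted by more than 40 mm (distance of any of wide_mould, mug, teapot, brush, mallet, bowl, jar from where it was at the start of the episode above 0.04 m).
It fails at once if the half is dropped into the clamp (faster than 0.5 m/s just above its floor) (linear speed of half above 0.5 m/s and distance between half and home below 0.04 m).
It also fails if it takes over 62 s, if anything falls off the work surface, if the arm or the gripper's body presses on something with over 40 N, if the wrist force passes 120 N, or if a joint passes its speed limit or range.

## Working session

There is one attempt and no reset: what is moved stays moved. The work goes in short steps, Python scripts to look and compute and a shell command to move; the robot and the scene stay as the last step left them, time stands still between calls to the robot, and variables do not carry over. Pictures are saved under pics/ and viewed, at most 10 in all, crops included, and the job is handed in when it is done.

```bash
mkdir -p pics; ls; python3 - <<'E'
from workcell import *
import cv2,numpy as np
for c in("scene","top"):
    im=read_camera(c);cv2.imwrite(f"pics/{c}0.png",im)
    i=camera_info(c);print(c,i["fov_y"],i["cx"],i["cy"],np.round(i["T"],3).tolist())
    for n in("half","clamp","bar_lug","wedge_tab","wide_mould"):
        print(n,[(round(d["score"],2),np.round(d["at"]).tolist(),int(d["mask"].sum())) for d in trace(c,n)][:4])
E
```

```text
pics
scene 57.47966525503817 316.5835899146114 202.069939490228 [[-0.376, 0.782, -0.497, 1.043], [0.926, 0.313, -0.21, 0.21], [-0.009, -0.54, -0.842, 0.913], [0.0, 0.0, 0.0, 1.0]]
half [(0.8, [454.0, 254.0], 506), (0.77, [421.0, 274.0], 628), (0.58, [441.0, 219.0], 603)]
clamp [(0.79, [289.0, 203.0], 4157)]
bar_lug [(0.67, [279.0, 198.0], 513), (0.38, [416.0, 313.0], 831)]
wedge_tab [(0.78, [263.0, 182.0], 220)]
wide_mould [(0.78, [399.0, 208.0], 741)]
top 56.0080508897579 324.4380100321658 192.74047579080167 [[-0.017, -0.993, 0.118, 0.44], [-1.0, 0.019, 0.015, -0.03], [-0.017, -0.118, -0.993, 1.067], [0.0, 0.0, 0.0, 1.0]]
half [(0.95, [207.0, 172.0], 476), (0.89, [198.0, 240.0], 430), (0.56, [176.0, 202.0], 461)]
clamp [(0.78, [350.0, 203.0], 5119)]
bar_lug [(0.77, [358.0, 195.0], 460)]
wedge_tab [(0.47, [383.0, 209.0], 149), (0.36, [420.0, 137.0], 1188)]
wide_mould [(0.89, [236.0, 233.0], 773), (0.74, [203.0, 134.0], 564)]
```

View pics/scene0.png

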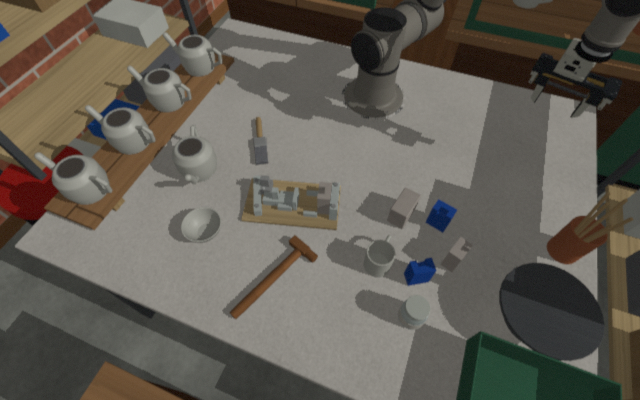

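View pics/top0.png

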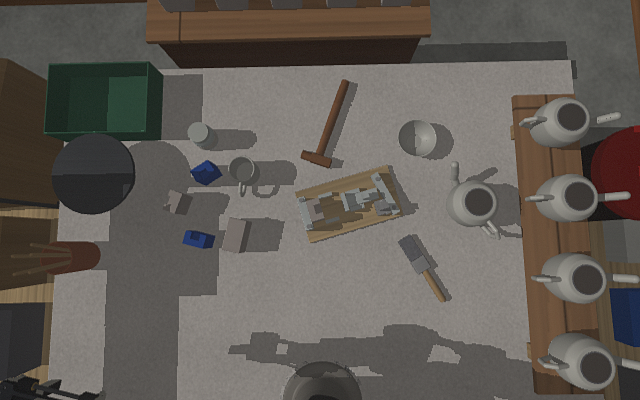

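The scene view shows the clamp at (289,203) and the top view shows it at (350,203). There are three half-shaped things in the top view: (207,172) blue, (198,240) blue and (176,202) white. The white one, at (454,254) in the scene view, fits. I'll confirm it in an enlarged crop.

```bash
cat > h.py <<'E'
from workcell import *
import cv2,numpy as np
def ray(c,p,info=None):
    i=info or camera_info(c); f=200/np.tan(np.radians(i["fov_y"]/2)); T=np.array(i["T"])
    d=np.array([(p[0]-i["cx"])/f,(p[1]-i["cy"])/f])
    if c=="wrist":
        r=np.hypot(*d); d3=np.r_[d*(np.sin(r)/max(r,1e-9)),np.cos(r)]
    else: d3=np.r_[d,1]
    return T[:3,3],T[:3,:3]@d3
def at(c,p,z,info=None):
    o,d=ray(c,p,info); return o+d*(z-o[2])/d[2]
def proj(c,P,info=None):
    i=info or camera_info(c); f=200/np.tan(np.radians(i["fov_y"]/2)); T=np.array(i["T"])
    q=(np.atleast_2d(P)-T[:3,3])@T[:3,:3]
    if c=="wrist":
        n=np.linalg.norm(q[:,:2],axis=1); k=np.arctan2(n,q[:,2])/np.maximum(n,1e-9)
        d=q[:,:2]*k[:,None]
    else: d=q[:,:2]/q[:,2:]
    return d*f+[i["cx"],i["cy"]]
E
python3 - <<'E'
from h import *
a=cv2.imread("pics/scene0.png");b=cv2.imread("pics/top0.png")
def crop(im,cx,cy,w,h,k): return cv2.resize(im[cy-h//2:cy+h//2,cx-w//2:cx+w//2],None,fx=k,fy=k,interpolation=cv2.INTER_CUBIC)
t=np.hstack([crop(a,450,250,80,60,5),crop(b,180,200,80,60,5)])
u=np.hstack([crop(a,290,200,100,75,4),crop(b,350,203,100,75,4)]) 
cv2.imwrite("pics/c1.png",np.vstack([t,u]))
print("half",at("top",(176,202),.06),at("scene",(454,254),.05))
print("lug",at("top",(358,195),.06),at("scene",(279,198),.06))
print("tab",at("top",(383,209),.06),at("scene",(263,182),.06))
E
```

```text
half [0.54190426 0.38671504 0.06      ] [0.54870228 0.38244204 0.05      ]
lug [ 0.55178155 -0.10562198  0.06      ] [ 0.56542363 -0.10514501  0.06      ]
tab [ 0.51285653 -0.17137612  0.06      ] [ 0.53255345 -0.17170037  0.06      ]
```

View pics/c1.png

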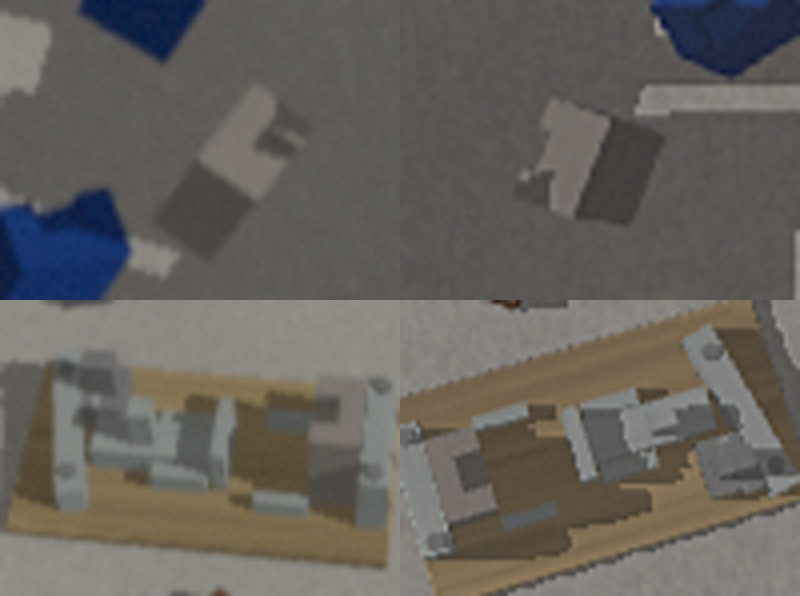

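The white half (top view 176,202; scene view 454,254) is the one meant. It is upright and notched, with the notch towards image left. The mate is at the clamp's left end in the top view, and the wedge tab is at (383,209). I'll move above the half and look from close by.

```bash
python3 - <<'E'
from h import *
from scipy.spatial.transform import Rotation as R
o=get_obs(); q=o["tcp_rot"]; print(np.round(R.from_quat([*q[1:],q[0]]).as_matrix(),3)); print(np.round(camera_info("wrist")["T"],3),camera_info("wrist")["fov_y"], o["finger_gap"])
for n,p in dict(b1=(207,172),b2=(198,240),wide=(236,233),mug=(240,168),jar=(202,133)).items(): print(n,at("top",p,.06).round(3))
E
python3 -m pendant '{"jaw":[0,0,0,0,0,0,0,0,0,0],"dp":[[0.035,-0.012,0],[0.035,-0.012,0],[0.035,-0.012,0],[0.035,-0.012,0],[0.035,-0.012,0],[0.035,-0.012,0],[0.035,-0.012,0],[0.035,-0.012,0],[0.035,-0.012,0],[0.035,-0.012,0]],"roll":[0,0,0,0,0,0,0,0,0,0]}' 20
```

```text
[[-0.971  0.238  0.   ]
 [ 0.238  0.971  0.   ]
 [ 0.     0.    -1.   ]]
[[ 0.239  0.925  0.296  0.045]
 [ 0.971 -0.227 -0.074  0.53 ]
 [-0.002  0.305 -0.952  0.386]
 [ 0.     0.     0.     1.   ]] 65.70646984690485 0.09153329024539324
b1 [0.623 0.304 0.06 ]
b2 [0.439 0.324 0.06 ]
wide [0.456 0.223 0.06 ]
mug [0.632 0.214 0.06 ]
jar [0.732 0.32  0.06 ]
clock: 1.43
tool_pos: [0.4768, 0.3889, 0.2923]
tcp_rot: [0.0, 0.12, 0.993, 0.0]
contact_force: [0.7, -0.4, -0.3]
finger_gap: 0.0917
finger_force: 0.0
```

```bash
python3 -m pendant '{"jaw":[0,0,0,0,0,0,0,0,0,0],"dp":[[0.01,0,0],[0.01,0,0],[0.01,0,0],[0.01,0,0],[0.01,0,0],[0.01,0,0],[0.005,0,0],[0,0,0],[0,0,0],[0,0,0]],"roll":[-1.4,-1.4,-1.4,-1.4,-1.4,-1.4,-1.4,-1.4,-1.4,-1.4]}'
python3 -m pendant '{"jaw":[0,0,0,0,0],"dp":[[0,0,-0.01],[0,0,-0.02],[0,0,-0.01],[0,0,0],[0,0,0]],"roll":[-1.4,-1.4,-1.4,-0.8,0]}'
python3 - <<'E'
from h import *
i=camera_info("wrist");im=read_camera("wrist");cv2.imwrite("pics/w1.png",im)
print(np.round(i["T"],4).tolist())
for d in trace("wrist","half"): print(round(d["score"],2),np.round(d["at"]),int(d["mask"].sum()),at("wrist",d["at"],.06,i).round(3))
E
```

```text
clock: 2.27
tool_pos: [0.5403, 0.3898, 0.2919]
tcp_rot: [-0.0, 0.67, 0.742, -0.0]
contact_force: [-0.1, -0.3, -1.0]
finger_gap: 0.0918
finger_force: 0.0
clock: 2.68
tool_pos: [0.5399, 0.3897, 0.2511]
tcp_rot: [-0.0, 0.814, 0.581, -0.001]
contact_force: [0.8, -0.4, 0.7]
finger_gap: 0.092
finger_force: 0.0
[[0.9456, -0.3093, -0.1012, 0.5678], [-0.3254, -0.8997, -0.2909, 0.4687], [-0.0011, 0.308, -0.9514, 0.3445], [0.0, 0.0, 0.0, 1.0]]
0.71 [323. 186.] 3310 [0.543 0.391 0.06 ]
0.67 [410. 220.] 1986 [0.615 0.328 0.06 ]
0.66 [259. 252.] 1740 [0.456 0.345 0.06 ]
```

View pics/w1.png

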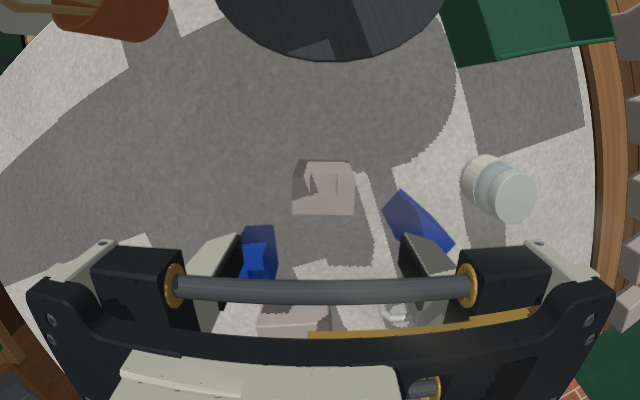

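The wrist view shows the half at (323,186), with its notch facing the camera (up in the image) and the rear edge of its top at row 215. The blue halves are at (258,252) and (417,220). I'll fit the box silhouette to get the pose.

```bash
cat >> h.py <<'E'
from scipy.optimize import minimize
def box(p,s=(.056,.035,.080),z0=0):
    x,y,a=p; c,n=np.cos(a),np.sin(a)
    return np.array([[x+c*u*s[0]/2-n*v*s[1]/2,y+n*u*s[0]/2+c*v*s[1]/2,z0+w*s[2]] for u in(-1,1) for v in(-1,1) for w in(0,1)])
def hullmask(pts):
    m=np.zeros((400,640),np.uint8); h=cv2.convexHull((pts*16).round().astype(np.int32)); cv2.fillConvexPoly(m,h,1,cv2.LINE_8,4); return m>0
def fit(c,mask,p0,info,z0=0):
    m=max(cv2.findContours(mask.astype(np.uint8),0,2)[0],key=cv2.contourArea)
    m=hullmask(cv2.convexHull(m)[:,0].astype(float))
    f=lambda p:1-(lambda b:(b&m).sum()/(b|m).sum())(hullmask(proj(c,box((p[0],p[1],p[2]*10),z0=z0),info)))
    s=np.array(p0)/[1,1,10]; sim=np.vstack([s]+[s+d for d in np.eye(3)*[.01,.01,.02]])
    r=minimize(f,s,method="Nelder-Mead",options=dict(initial_simplex=sim,xatol=1e-5,fatol=1e-5))
    return r.x*[1,1,10],1-r.fun
E
python3 - <<'E'
from h import *
for c,p in(("wrist",(323,186)),("top",(176,202)),("scene",(454,254))):
    i=camera_info(c);read_camera(c); d=min(trace(c,"half"),key=lambda d:np.hypot(*(np.array(d["at"])-p)))
    print(c,d["at"],*[fit(c,d["mask"],(.543,.387,a),i) for a in(-.33,-.1)])
E
```

```text
wrist [323.9, 187.7] (array([ 0.54254453,  0.38750792, -0.33415424]), np.float64(0.98301043219076)) (array([ 0.54257237,  0.38758279, -0.33410428]), np.float64(0.98301043219076))
top [178.4, 205.6] (array([ 0.54360883,  0.39014929, -0.32864187]), np.float64(0.9676258992805755)) (array([ 0.54343736,  0.38996134, -0.33842771]), np.float64(0.9658886894075404))
scene [454.5, 255.7] (array([ 0.5502844 ,  0.38658517, -0.32005629]), np.float64(0.8677536231884058)) (array([ 0.54386452,  0.38912702, -0.34928987]), np.float64(0.8688524590163934))
```

```bash
python3 -m pendant '{"jaw":[0.22,0.22,0.22,0.22,0.22,0.22,0.22,0.22,0.22,0.22],"dp":[[0.003,-0.002,-0.02],[0,0,-0.03],[0,0,-0.03],[0,0,-0.03],[0,0,-0.02],[0,0,-0.012],[0,0,-0.01],[0,0,-0.008],[0,0,0],[0,0,0]],"roll":[0,0,0,0,0,0,0,0,0,0]}' 20
python3 -m pendant '{"jaw":[0.3,0.35,0.4,0.5,0.6,0.6,0.6,0.6],"dp":[[0,0,0],[0,0,0],[0,0,0],[0,0,0],[0,0,0],[0,0,0],[0,0,0],[0,0,0]],"roll":[0,0,0,0,0,0,0,0]}' 25
```

```text
clock: 3.92
tool_pos: [0.5436, 0.3881, 0.093]
tcp_rot: [0.0, 0.813, 0.582, 0.001]
contact_force: [0.5, -0.6, -0.2]
finger_gap: 0.0718
finger_force: 0.0
clock: 4.58
tool_pos: [0.5432, 0.3881, 0.0932]
tcp_rot: [-0.0, 0.813, 0.582, 0.0]
contact_force: [-2.4, -0.2, 6.2]
finger_gap: 0.0561
finger_force: 25.0
```

```bash
python3 -m pendant '{"jaw":[0.6,0.6,0.6,0.6,0.6,0.6,0.6,0.6,0.6,0.6],"dp":[[0,0,0.01],[0,0,0.03],[0,0,0.035],[0,0,0.035],[0,-0.005,0.035],[0,-0.02,0.03],[0,-0.03,0.02],[0,-0.035,0],[0,-0.035,0],[0,-0.035,0]],"roll":[0,0,0,0,0,0,0.8,1,1,1]}'
python3 -m pendant '{"jaw":[0.6,0.6,0.6,0.6,0.6,0.6,0.6,0.6,0.6,0.6],"dp":[[0,-0.035,0],[0,-0.035,0],[0,-0.035,0],[0,-0.035,0],[0,-0.035,0],[0,-0.035,0],[0,-0.02,0],[0,-0.01,0],[0,0,0],[0,0,0]],"roll":[1,1,1,0,0,0,0,0,0,0]}'
python3 - <<'E'
from h import *
i=camera_info("wrist");im=read_camera("wrist");cv2.imwrite("pics/w2.png",im)
print(np.round(i["T"],4).tolist())
E
```

```text
clock: 5.42
tool_pos: [0.5428, 0.2264, 0.2879]
tcp_rot: [0.0, 0.704, 0.71, 0.0]
contact_force: [1.3, -0.5, -3.8]
finger_gap: 0.0561
finger_force: 25.0
clock: 6.25
tool_pos: [0.5431, -0.0117, 0.2873]
tcp_rot: [-0.0, 0.608, 0.794, 0.0]
contact_force: [0.1, 0.9, -2.0]
finger_gap: 0.0561
finger_force: 25.0
[[0.9654, 0.2483, 0.0791, 0.5222], [0.2606, -0.9192, -0.2953, 0.0687], [-0.0006, 0.3057, -0.9521, 0.3809], [0.0, 0.0, 0.0, 1.0]]
```

View pics/w2.png

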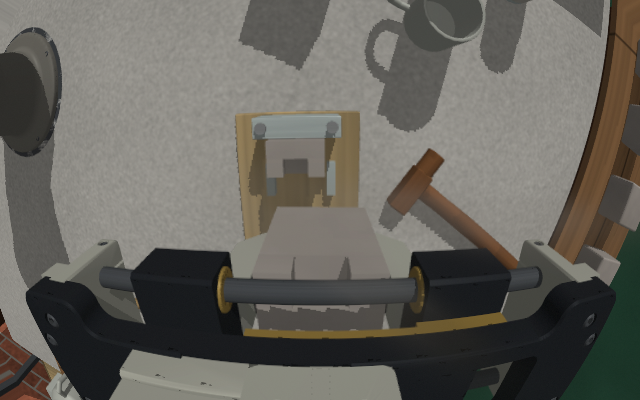

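The wrist view shows the clamp below the held half. The mate's top has its back edge at (266,139)–(325,138) and its front edge at row ~177, with the notch at (283–307, 159–177). The base's end corners are at (237,114) and (359,111). I'll measure these.

```bash
python3 - <<'E'
from h import *
i=camera_info("wrist")
im=cv2.imread("pics/w2.png")
b=[at("wrist",p,.092,i)[:2] for p in((266,139),(325,138),(325,177),(268,178))]
print(np.round(b,4), [round(float(np.linalg.norm(b[k]-b[k-1])),4) for k in range(4)])
e=[at("wrist",p,.012,i)[:2] for p in((237,114),(359,111))];print(np.round(e,4),np.linalg.norm(e[1]-e[0]),np.degrees(np.arctan2(*(e[1]-e[0])[::-1])))
cv2.imwrite("pics/c2.png",cv2.resize(im[100:220,225:375],None,fx=5,fy=5,interpolation=cv2.INTER_CUBIC))
E
```

```text
[[ 4.818e-01  2.120e-02]
 [ 5.354e-01  3.620e-02]
 [ 5.454e-01 -2.000e-04]
 [ 4.922e-01 -1.540e-02]] [0.0381, 0.0557, 0.0377, 0.0553]
[[0.4285 0.0294]
 [0.5692 0.0693]] 0.14624716279496236 15.845438520050708
```

View pics/c2.png

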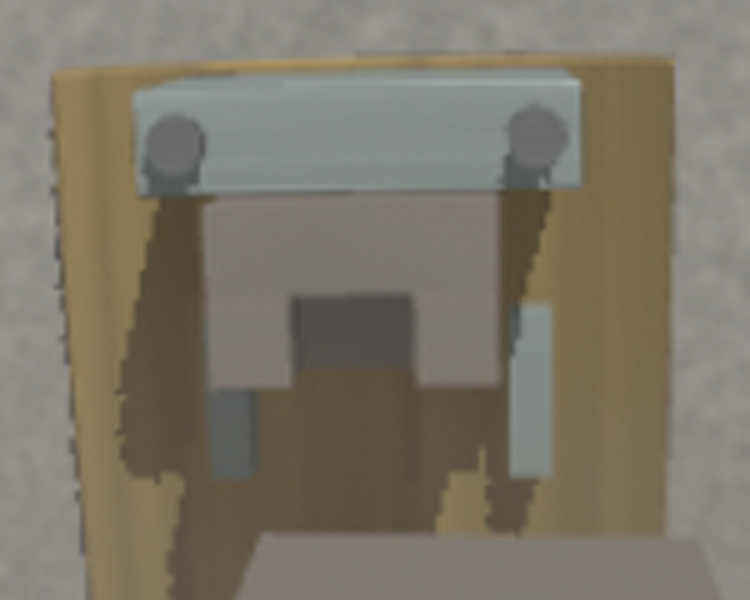

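```bash
python3 - <<'E'
from h import *
i=camera_info("wrist");o=get_obs();p=o["tool_pos"]
B=box((p[0],p[1],np.radians(15.1)),z0=p[2]-.0932); print(proj("wrist",B[[2,6]],i), "seen foot front edge (272,207),(363,207)")
L,Rr=at("wrist",(266.4,177.6),.092,i),at("wrist",(324.8,176.8),.092,i); m=(L+Rr)/2; d=Rr-L; print(m,np.degrees(np.arctan2(d[1],d[0])),np.linalg.norm(d))
h=m[:2]-.0175*np.array([-.2706,.9627]);print("home",h)
im=read_camera("top");k=[proj("top",[m])[0]]
a=np.radians(15.7)
q=proj("top",box((h[0]-.2706*.035,h[1]+.9627*.035,a),z0=.012)[1::2])
s=proj("scene",box((h[0]-.2706*.035,h[1]+.9627*.035,a),z0=.012)[1::2])
out=[]
for im,q in((cv2.imread("pics/top0.png"),q),(cv2.imread("pics/scene0.png"),s)):
    c=q.mean(0).astype(int); K=8
    z=cv2.resize(im[c[1]-25:c[1]+25,c[0]-25:c[0]+25],None,fx=K,fy=K,interpolation=cv2.INTER_CUBIC)
    for u in q: cv2.circle(z,tuple(int(t) for t in (u-c+25.5)*K),4,(0,0,255),1)
    out.append(z)
cv2.imwrite("pics/c3.png",np.hstack(out))
E
```

```text
[[275.91969197 204.60577229]
 [362.95428753 204.74292099]] seen foot front edge (272,207),(363,207)
[ 0.51787841 -0.00773852  0.092     ] 15.79993484753945 0.05670994384678983
home [ 0.52261391 -0.02458577]
```

View pics/c3.png

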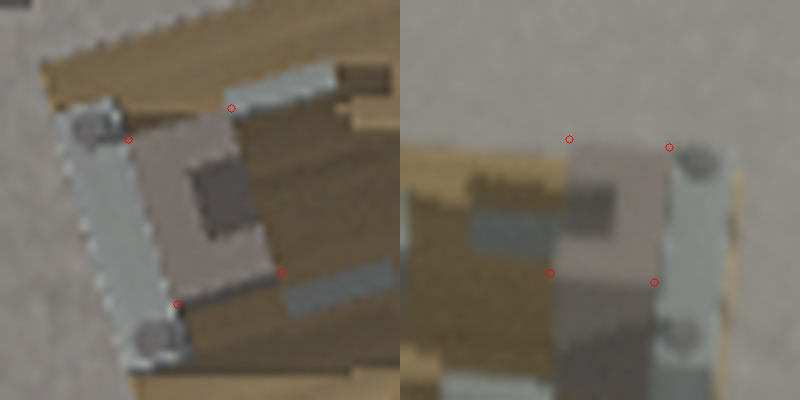

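The projected mate corners agree with both the top and scene views to about 1 px. I'll lower the half with its face about 4 mm short of the mate.

```bash
python3 -m pendant '{"jaw":[0.6,0.6,0.6,0.6,0.6,0.6,0.6,0.6,0.6,0.6],"dp":[[-0.01,-0.008,0],[-0.009,-0.009,0],[0,0,-0.01],[0,0,-0.025],[0,0,-0.03],[0,0,-0.03],[0,0,-0.025],[0,0,-0.015],[0,0,0],[0,0,0]],"roll":[0.12,0,0,0,0,0,0,0,0,0]}'
python3 - <<'E'
from h import *
i=camera_info("wrist");im=read_camera("wrist");print(get_obs()["tool_pos"])
cv2.imwrite("pics/w3.png",cv2.resize(im[60:320,160:480],None,fx=2.3,fy=2.3,interpolation=cv2.INTER_CUBIC))
E
```

```text
clock: 7.18
tool_pos: [0.5239, -0.0286, 0.1516]
tcp_rot: [-0.001, 0.603, 0.798, -0.0]
contact_force: [0.8, 0.2, -0.9]
finger_gap: 0.0561
finger_force: 25.0
[ 0.5246247  -0.02881103  0.15273105]
```

View pics/w3.png

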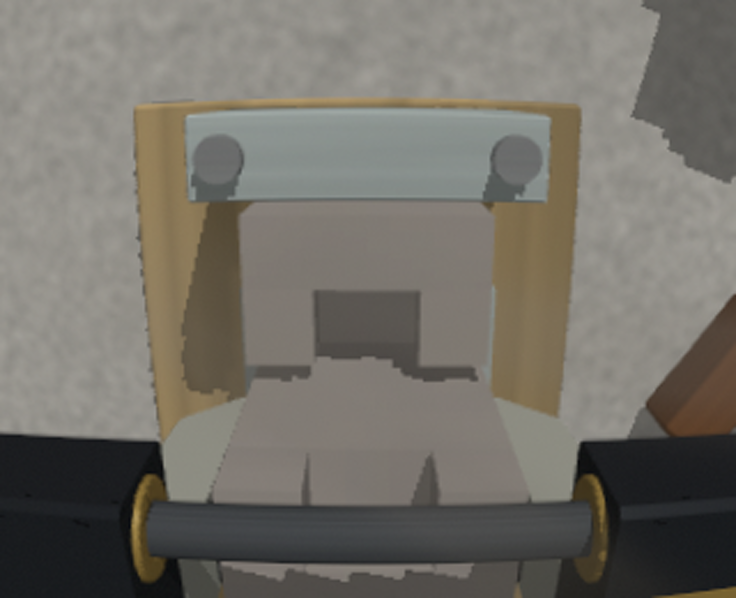

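The crop shows the held half (centre column ~370) lined up with the mate (centre ~368), with a small gap in front of it. I'll lower it slowly.

```bash
python3 -m pendant '{"jaw":[0.6,0.6,0.6,0.6,0.6,0.6,0.6,0.6,0.6,0.6],"dp":[[0,0,-0.01],[0,0,-0.01],[0,0,-0.008],[0,0,-0.006],[0,0,-0.004],[0,0,-0.003],[0,0,-0.002],[0,0,-0.001],[0,0,0],[0,0,0]],"roll":[0,0,0,0,0,0,0,0,0,0]}'
```

```text
clock: 8.07
tool_pos: [0.5243, -0.0291, 0.1084]
tcp_rot: [0.0, 0.603, 0.798, 0.0]
contact_force: [-0.3, 0.3, -2.0]
finger_gap: 0.056
finger_force: 25.0
```

```bash
python3 -m pendant '{"jaw":[0.6,0.6,0.6,0.6,0.6],"dp":[[0,0,-0.001],[0,0,-0.001],[0,0,-0.001],[0,0,-0.0005],[0,0,0]],"roll":[0,0,0,0,0]}'
```

```text
clock: 8.48
tool_pos: [0.5243, -0.0292, 0.1052]
tcp_rot: [0.0, 0.603, 0.798, 0.0]
contact_force: [-1.4, 0.1, 2.9]
finger_gap: 0.0562
finger_force: 25.0
```

```bash
python3 -m pendant '{"jaw":[0.35,0.3,0.25,0.2,0.15,0.15,0.15,0.15],"dp":[[0,0,0],[0,0,0],[0,0,0],[0,0,0],[0,0,0],[0,0,0],[0,0,0],[0,0,0]],"roll":[0,0,0,0,0,0,0,0]}'
python3 -m pendant '{"jaw":[0.15,0.15,0.15,0.15,0.15,0.15,0.15,0.15,0.15,0.15],"dp":[[0,0,0.01],[0,0,0.025],[0,0,0.03],[0,0,0.035],[0,0,0.03],[0.01,-0.025,0.02],[0.01,-0.035,0],[0.01,-0.035,0],[0.01,-0.025,0],[0,0,0]],"roll":[0,0,0,0,0,0,0,0,0,0]}'
python3 - <<'E'
from h import *
i=camera_info("wrist");im=read_camera("wrist");print(np.round(get_obs()["tool_pos"],4))
cv2.imwrite("pics/w4.png",im)
for n in("half","bar_lug","wedge_tab"): print(n,[(round(d["score"],2),d["at"],int(d["mask"].sum())) for d in trace("wrist",n)])
E
```

```text
clock: 9.15
tool_pos: [0.5242, -0.0291, 0.1047]
tcp_rot: [0.0, 0.603, 0.798, 0.0]
contact_force: [0.1, -0.1, -0.2]
finger_gap: 0.0776
finger_force: 0.0
clock: 9.98
tool_pos: [0.5652, -0.1537, 0.2555]
tcp_rot: [0.002, 0.605, 0.796, -0.0]
contact_force: [-0.8, -0.4, 0.2]
finger_gap: 0.0782
finger_force: 0.0
[ 0.5644 -0.1514  0.2551]
half [(0.66, [314.8, 53.7], 3168)]
bar_lug [(0.64, [312.6, 135.8], 3164)]
wedge_tab [(0.88, [273.1, 184.9], 1455)]
```

View pics/w4.png

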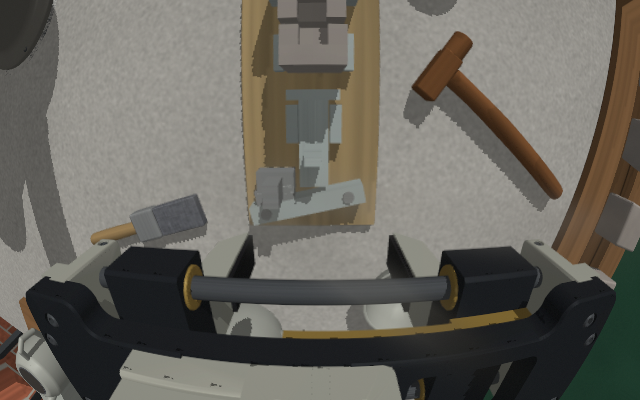

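The half stands in the clamp with its top at (313,35), against the mate. The bar runs from (312,90) to (313,187) and the wedge tab is at (273,185). I'll put clamp-frame ticks on an enlargement to place the lug.

```bash
cat >> h.py <<'E'
A=np.radians(15.75); X=np.array([np.cos(A),np.sin(A)]); Y=np.array([-np.sin(A),np.cos(A)])
MT=np.array([.5179,-.0077]); O=MT-.075*Y
def W(x,y,z): return np.r_[O+x*X+y*Y,z]
def C(P): d=np.asarray(P)[:2]-O; return np.round([d@X,d@Y],4)
E
python3 - <<'E'
from h import *
i=camera_info("wrist");im=cv2.imread("pics/w4.png");K=5;x0,y0=240,80
z=cv2.resize(im[y0:y0+120+30-30,x0:x0+120+30],None,fx=K,fy=K,interpolation=cv2.INTER_CUBIC)
z=cv2.resize(im[80:235,240:385],None,fx=3.85,fy=3.85,interpolation=cv2.INTER_CUBIC);K=3.85
z=cv2.convertScaleAbs(z,alpha=1.4,beta=10)
for y in range(-120,40,10):
    u=(proj("wrist",W(.03,y/1e3,.074),i)[0]+.5-[240,80])*K
    cv2.circle(z,tuple(int(t) for t in u),2,(0,0,255),-1);cv2.putText(z,str(y),(int(u[0])+5,int(u[1])+4),0,.4,(0,0,255),1)
cv2.imwrite("pics/c4.png",z)
print("tab",C(at("wrist",(273,185),.06,i)),"O",O,[ (n,proj("wrist",W(0,y,.074),i).round(1)) for n,y in((0,0),(-50,-.05))])
E
```

```text
tab [-0.0397 -0.0707] O [ 0.53825803 -0.07988414] [(0, array([[312.9, 111.8]])), (-50, array([[313.2, 167.1]]))]
```

View pics/c4.png

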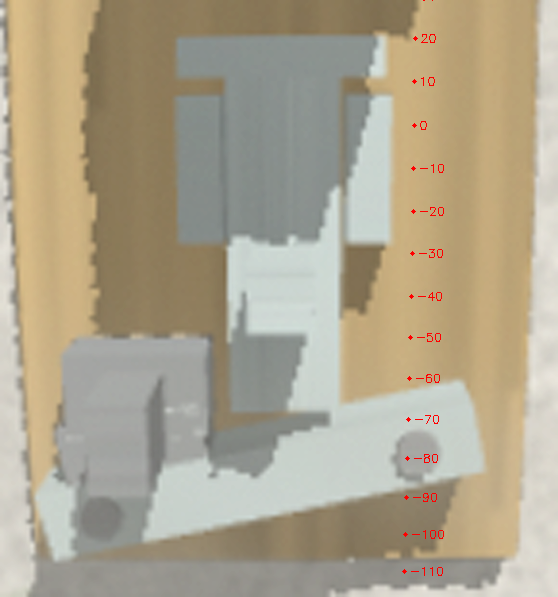

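The lug's top spans crop columns 246–318, with its rear edge at the −50 tick, so its centre is at clamp (0, −41 mm). The tab is at about (−40, −71 mm), clear of the fingers when they are narrowed. I'll go for the lug.

```bash
python3 -m pendant '{"jaw":[0.4,0.63,0.63,0.63,0.63,0.63,0.63,0.63,0.63,0.63],"dp":[[-0.008,0.016,0],[-0.007,0.015,0],[0,0,-0.02],[0,0,-0.03],[0,0,-0.03],[0,0,-0.025],[0,0,-0.02],[0,0,-0.01],[0,0,0],[0,0,0]],"roll":[0,0,0,0,0,0,0,0,0,0]}' 12
python3 -m pendant '{"jaw":[0.63,0.63,0.63,0.63],"dp":[[0,0,-0.006],[0,0,-0.005],[0,0,0],[0,0,0]],"roll":[0,0,0,0]}'
```

```text
clock: 11.02
tool_pos: [0.5494, -0.1175, 0.1203]
tcp_rot: [0.0, 0.603, 0.798, 0.0]
contact_force: [-0.0, 0.7, 1.4]
finger_gap: 0.0345
finger_force: 0.0
clock: 11.35
tool_pos: [0.5492, -0.1181, 0.109]
tcp_rot: [0.0, 0.603, 0.798, 0.0]
contact_force: [0.2, 0.1, 0.5]
finger_gap: 0.034
finger_force: 0.0
```

```bash
python3 -m pendant '{"jaw":[0.7,0.75,0.8,0.85,0.9,0.9,0.9],"dp":[[0,0,0],[0,0,0],[0,0,0],[0,0,0],[0,0,0],[0,0,0],[0,0,0]],"roll":[0,0,0,0,0,0,0]}' 12
python3 -m pendant '{"jaw":[0.9,0.9,0.9,0.9,0.9,0.9,0.9,0.9],"dp":[[-0.0005,0.002,0],[-0.001,0.003,0],[-0.001,0.003,0],[-0.001,0.003,0],[-0.0005,0.002,0],[-0.0005,0.002,0],[0,0,0],[0,0,0]],"roll":[0,0,0,0,0,0,0,0]}'
```

```text
clock: 11.93
tool_pos: [0.5484, -0.1184, 0.1089]
tcp_rot: [-0.001, 0.603, 0.798, -0.001]
contact_force: [-4.5, -2.5, 3.9]
finger_gap: 0.0159
finger_force: 12.0
clock: 12.6
tool_pos: [0.544, -0.1029, 0.1088]
tcp_rot: [-0.001, 0.603, 0.798, -0.0]
contact_force: [-5.7, -3.1, 4.2]
finger_gap: 0.0163
finger_force: 12.0
```

```bash
python3 -m pendant '{"jaw":[0.9,0.9,0.9,0.9,0.9],"dp":[[-0.001,0.002,0],[-0.0006,0.002,0],[-0.0003,0.001,0],[0,0,0],[0,0,0]],"roll":[0,0,0,0,0]}' 20
python3 -m pendant '{"jaw":[0.9,0.9,0.9,0.9],"dp":[[-0.0003,0.001,0],[-0.0003,0.001,0],[0,0,0],[0,0,0]],"roll":[0,0,0,0]}'
```

```text
clock: 13.02
tool_pos: [0.5426, -0.098, 0.1088]
tcp_rot: [-0.0, 0.603, 0.798, -0.0]
contact_force: [-4.9, -3.5, 4.3]
finger_gap: 0.0156
finger_force: 20.0
clock: 13.35
tool_pos: [0.5421, -0.0962, 0.1089]
tcp_rot: [0.0, 0.603, 0.798, -0.0]
contact_force: [-3.6, -5.0, 4.1]
finger_gap: 0.0159
finger_force: 20.0
```

```bash
python3 -m pendant '{"jaw":[0.9,0.9,0.9,0.9],"dp":[[-0.0003,0.001,0],[-0.0003,0.001,0],[0,0,0],[0,0,0]],"roll":[0,0,0,0]}' 
python3 -m pendant '{"jaw":[0.9,0.9,0.9,0.9],"dp":[[-0.0003,0.001,0],[-0.0003,0.001,0],[0,0,0],[0,0,0]],"roll":[0,0,0,0]}'
```

```text
clock: 13.68
tool_pos: [0.5415, -0.0942, 0.1088]
tcp_rot: [0.0, 0.603, 0.798, -0.0]
contact_force: [-3.6, -3.6, 4.0]
finger_gap: 0.0159
finger_force: 20.0
clock: 14.02
tool_pos: [0.5414, -0.0939, 0.1089]
tcp_rot: [0.001, 0.603, 0.798, -0.001]
contact_force: [-2.3, -10.9, 2.0]
finger_gap: 0.0158
finger_force: 20.0
```

The force has risen to 11 N, so the half is now pressed against its mate. I'll let go, lift and compute the wedge approach.

```bash
python3 - <<'E'
from h import *
T=camera_info("wrist")
# w4 was taken at TCP ~(.5644,-.1514,.2551), same attitude: shift camera
o=get_obs()["tool_pos"]; i=dict(T); i["T"]=np.array(T["T"]).copy(); i["T"][:3,3]+=np.array([.5644,-.1514,.2551])-o
px=lambda c,r:(240+c/3.85-.5,80+r/3.85-.5)
for c,r in((62,400),(80,400),(160,378),(150,490),(117,434)): print((c,r),C(at("wrist",px(c,r),.070,i)))
print("lug now",C(o)); t=W(-.080,-.076,0);print("goal",t)
E
python3 -m pendant '{"jaw":[0.8,0.7,0.6,0.55,0.55,0.55,0.55,0.55,0.55],"dp":[[0,0,0],[0,0,0],[0,0,0],[0,0,0],[0,0,0.01],[0,0,0.02],[0,0,0.02],[0,0,0],[0,0,0]],"roll":[0,0,0,0,0,0,0,0,0]}'
python3 - <<'E'
from h import *
i=camera_info("wrist");im=read_camera("wrist");cv2.imwrite("pics/w5.png",im)
for d in trace("wrist","half"): print(round(d["score"],2),d["at"],int(d["mask"].sum()), fit("wrist",d["mask"],(.5226,-.0246,A),i,z0=.012) if d["score"]>.5 else "")
E
```

```text
(62, 400) [-0.0549 -0.0701]
(80, 400) [-0.0503 -0.0702]
(160, 378) [-0.0302 -0.0647]
(150, 490) [-0.0339 -0.0936]
(117, 434) [-0.0415 -0.0789]
lug now [-0.0008 -0.0143]
goal [ 0.48189109 -0.17474598  0.        ]
clock: 14.77
tool_pos: [0.5417, -0.0921, 0.1603]
tcp_rot: [0.002, 0.603, 0.798, 0.001]
contact_force: [-0.1, 0.7, -0.4]
finger_gap: 0.0412
finger_force: 0.0
```

```bash
python3 -m pendant '{"jaw":[0.8,1,1,1,1,1,1,1,1,1],"dp":[[-0.02,-0.025,0],[-0.025,-0.03,0],[-0.024,-0.031,0],[0,0,0],[0,0,-0.015],[0,0,-0.015],[0,0,-0.012],[0,0,-0.004],[0,0,0],[0,0,0]],"roll":[0,0,0,0,0,0,0,0,0,0]}' 20
```

```text
clock: 15.7
tool_pos: [0.472, -0.1779, 0.1126]
tcp_rot: [-0.0, 0.603, 0.798, -0.0]
contact_force: [0.2, 0.1, 0.6]
finger_gap: 0.0003
finger_force: 0.0
```

```bash
python3 - <<'E'
from h import *
i=camera_info("wrist");read_camera("wrist");print(C(get_obs()["tool_pos"]))
for d in trace("wrist","wedge_tab"):
    ys,xs=np.nonzero(d["mask"]); print(round(d["score"],2),d["at"],len(xs),xs.min(),xs.max(),ys.min(),ys.max(),C(at("wrist",d["at"],.06,i)))
E
```

```text
[-0.0902 -0.0766]
0.6 [394.1, 237.5] 2525 357 429 216 271 [-0.0506 -0.0631]
```

```bash
python3 -m pendant '{"jaw":[1,1,1,1,1,1,1,1],"dp":[[0.0035,0.0019,0],[0.0035,0.0019,0],[0.0035,0.0019,0],[0.0035,0.0019,0],[0.0035,0.0019,0],[0.0035,0.0019,0],[0,0,0],[0,0,0]],"roll":[0,0,0,0,0,0,0,0]}'
python3 -m pendant '{"jaw":[1,1,1,1,1,1,1,1],"dp":[[0.0035,0.0019,0],[0.0035,0.0019,0],[0.0035,0.0019,0],[0.0035,0.0019,0],[0.0035,0.0019,0],[0.0035,0.0019,0],[0,0,0],[0,0,0]],"roll":[0,0,0,0,0,0,0,0]}'
```

```text
clock: 16.47
tool_pos: [0.4931, -0.1665, 0.1127]
tcp_rot: [-0.0, 0.603, 0.798, 0.0]
contact_force: [0.2, -0.7, 0.1]
finger_gap: 0.0007
finger_force: 0.0
clock: 17.13
tool_pos: [0.5144, -0.1551, 0.1128]
tcp_rot: [0.0, 0.603, 0.798, 0.0]
contact_force: [-0.1, -0.5, -0.9]
finger_gap: 0.0003
finger_force: 0.0
```

```bash
python3 - <<'E'
from h import *
i=camera_info("wrist");im=read_camera("wrist");cv2.imwrite("pics/w6.png",im);print(C(get_obs()["tool_pos"]),get_obs()["contact_force"])
tip=[*get_obs()["tool_pos"]];print("tip px",proj("wrist",[tip[0],tip[1],tip[2]-.066],i))
for c in("wrist","top","scene"):
  if c!="wrist": cv2.imwrite(f"pics/{c}6.png",read_camera(c))
  for n in("wedge_tab","bar_lug"):
   for d in trace(c,n):
    ys,xs=np.nonzero(d["mask"]); print(c,n,round(d["score"],2),d["at"],len(xs),xs.min(),xs.max(),ys.min(),ys.max(),C(at(c,d["at"],.05,i if c=="wrist" else None)))
E
```

```text
[-0.0435 -0.066 ] [-0.32483176  0.73051778 -0.73370174]
tip px [[318.83692987 248.75897005]]
wrist wedge_tab 0.98 [361.5, 237.7] 1373 328 395 222 253 [-0.0196 -0.0575]
wrist wedge_tab 0.58 [365.2, 138.3] 47319 261 488 0 316 [-0.0198 -0.0021]
wrist bar_lug 0.85 [394.6, 134.8] 11370 351 456 53 232 [-0.0045  0.0001]
top bar_lug 0.83 [347.2, 197.9] 311 332 358 193 213 [0.0078 0.0009]
top bar_lug 0.7 [472.7, 201.3] 2409 446 499 161 238 [-0.0988 -0.3201]
scene wedge_tab 0.66 [263.3, 195.3] 91 261 271 194 202 [ 0.0085 -0.0798]
scene bar_lug 0.96 [290.3, 198.1] 473 271 305 189 211 [ 0.0099 -0.0018]
scene bar_lug 0.44 [310.2, 194.7] 384 304 318 182 211 [-0.0076  0.0529]
scene bar_lug 0.2 [379.3, 259.6] 915 364 394 237 276 [0.1716 0.2521]
```

The wedge has moved about 30 mm, so I'll keep pushing until it jams.

```bash
python3 -m pendant '{"jaw":[1,1,1,1,1,1,1],"dp":[[0.0035,0.0019,0],[0.0035,0.0019,0],[0.0035,0.0019,0],[0.0018,0.0009,0],[0,0,0],[0,0,0],[0,0,0]],"roll":[0,0,0,0,0,0,0]}'
python3 -m pendant '{"jaw":[1,1,1,1],"dp":[[0.0018,0.0009,0],[0.0018,0.0009,0],[0,0,0],[0,0,0]],"roll":[0,0,0,0]}'
```

```text
clock: 18.17
tool_pos: [0.5264, -0.1486, 0.1127]
tcp_rot: [0.0, 0.603, 0.798, 0.0]
contact_force: [0.8, 1.0, -0.2]
finger_gap: 0.0006
finger_force: 0.0
clock: 18.5
tool_pos: [0.5298, -0.1469, 0.1127]
tcp_rot: [-0.0, 0.603, 0.798, -0.0]
contact_force: [-1.4, -0.6, 0.1]
finger_gap: 0.0011
finger_force: 0.7
```

```bash
python3 -m pendant '{"jaw":[1,1,1,1,1],"dp":[[0.0018,0.0009,0],[0.0018,0.0009,0],[0,0,0],[0,0,0],[0,0,0]],"roll":[0,0,0,0,0]}'
python3 -m pendant '{"jaw":[1,1,1,1],"dp":[[0.0018,0.0009,0],[0.0018,0.0009,0],[0,0,0],[0,0,0]],"roll":[0,0,0,0]}'
```

```text
clock: 18.92
tool_pos: [0.5311, -0.1463, 0.1126]
tcp_rot: [-0.002, 0.603, 0.798, -0.002]
contact_force: [-11.9, -8.1, 5.5]
finger_gap: 0.0003
finger_force: 7.2
clock: 19.25
tool_pos: [0.5323, -0.1459, 0.1126]
tcp_rot: [-0.004, 0.603, 0.798, -0.004]
contact_force: [-23.7, -15.7, 11.8]
finger_gap: 0.0004
finger_force: 14.0
```

Jammed at about 28 N. I'll back off, lift and verify.

```bash
python3 -m pendant '{"jaw":[1,1,1,1,1,1,1,1,1,1],"dp":[[-0.004,-0.002,0],[-0.007,-0.0038,0],[-0.007,-0.0038,0],[-0.007,-0.0038,0],[0,0,0.03],[0,0,0.04],[0,0,0.04],[0.01,-0.02,0.03],[0,0,0],[0,0,0]],"roll":[0,0,0,0,0,0,0,0,0,0]}'
python3 - <<'E'
from h import *
i=camera_info("wrist");im=read_camera("wrist");cv2.imwrite("pics/w7.png",im);print(get_obs()["contact_force"].round(1))
H=np.r_[MT-.0175*Y]
for c,n in(("wrist","half"),("wrist","wedge_tab"),("wrist","bar_lug"),("top","half"),("scene","half")):
  j=i if c=="wrist" else camera_info(c); read_camera(c)
  for d in trace(c,n):
    near=np.linalg.norm(at(c,d["at"],.06,j)[:2]-H)<.08
    f=""
    if n=="half" and near:
        p,s=fit(c,d["mask"],(*H,A),j,z0=.012); f=(C(p),round(np.degrees(p[2]),1),round(s,3))
    if near or n!="half": print(c,n,round(d["score"],2),d["at"],int(d["mask"].sum()),C(at(c,d["at"],.06,j)),f)
E
```

```text
clock: 20.08
tool_pos: [0.5228, -0.1776, 0.2545]
tcp_rot: [0.002, 0.603, 0.797, 0.001]
contact_force: [1.0, -0.0, -1.6]
finger_gap: 0.0006
finger_force: 0.0
[-0.6  0.2 -1.3]
wrist half 0.73 [370.3, 31.5] 3147 [0.0057 0.0586] (array([0.0026, 0.0571]), np.float64(15.6), np.float64(0.958))
wrist wedge_tab 0.81 [361.8, 174.3] 1371 [-0.0002 -0.0778] 
wrist bar_lug 0.56 [363.7, 98.1] 3616 [-0.0002 -0.0051] 
top half 0.55 [327.8, 208.5] 302 [-0.0054  0.0598] (array([0.0016, 0.0581]), np.float64(16.4), np.float64(0.93))
scene half 0.92 [309.8, 195.1] 379 [0.0005 0.053 ] (array([0.0021, 0.058 ]), np.float64(18.7), np.float64(0.856))
```

The half measures within about 2.6 mm of the middle and about 0.6 mm of home along y. The wedge has travelled about 45 mm and jammed, and the robot is clear of everything.

```bash
python3 -c "from workcell import *; print(sign_off())"
```

```text
the job is handed in; nothing more can be done
None
```

The job is handed in at about 20 s of the 62 s allowed, but sign-off gave no verdict: the half stands against its mate, the bar presses it and the wedge jammed at about 28 N of push; nothing but the half, bar and wedge was touched.

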